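Test the spring noses of microscope objectives and sort out the tired ones

TASK

The cleaned microscope objectives hang nose-down in the white rack. One at a time, take each out, press its sprung nose straight down on the grey test plate until it has slid in about half-way, and feel its spring: hang a sound one by its collar in the blue rack and a tired, soft one in the red rack before you take the next. Handle them gently, keep them upright, and leave the other things on the bench alone.

Things in the scene. Friction and masses are not known exactly. Their poses are not given: they have to be found in the camera images.
- clean_rack: White fixed rack, 80 x 190 x 45 mm high. Origin at the centre of its underside. Two flat bars 25 mm wide, tops at 45 mm, run along its y with a 30 mm slot between (open 158 mm, closed ends, 37 mm deep). Objectives hang in it by the collar, origin at 45 mm. Holds the three objectives at the start, about 55 mm apart, in any order.
- ready_rack: Blue fixed rack, 80 x 190 x 45 mm high. Origin at the centre of its underside. Two flat bars 25 mm wide, tops at 45 mm, run along its y with a 30 mm slot between (open 158 mm, closed ends, 37 mm deep). Objectives hang in it by the collar, origin at 45 mm. Empty at the start; for sound springs. Room for three anywhere along the slot.
- repair_rack: Red fixed rack, 80 x 190 x 45 mm high. Origin at the centre of its underside. Two flat bars 25 mm wide, tops at 45 mm, run along its y with a 30 mm slot between (open 158 mm, closed ends, 37 mm deep). Objectives hang in it by the collar, origin at 45 mm. Empty at the start; for tired springs. Room for three anywhere along the slot.
- test_plate: Grey test plate, fixed, 110 x 110 x 14 mm, aluminium with a thin, flat grey silicone face 100 x 100 mm. Origin at the centre of its underside; the face is at z = 14 mm.
- objective_1: One of three identical-looking microscope objectives, about 280 g, 75 mm long, hanging nose-down; z up to the thread. Origin on its axis at the underside of the black collar, which rests on a rack. Heights from the origin: collar 40 mm dia. to +6 mm, metal barrel 32 mm dia. to +42 (grip here, clear of the collar), thread to +47; below, steel sleeve 24 mm dia. to -10, then sprung nose 19 tapering to 13 mm dia., flat tip at -28.
- objective_1_nose (a joint): How far this objective's sprung nose has slid up into its sleeve, m: 0 fully out, 0.007 at its stop. A sound nose stays put until about 6 N, then needs 9 N at 2 mm, 12 N at 4 mm, 15 N at 6 mm in; a tired one yields from 1.5 N and needs only 2.5 N at 2 mm, 3.5 N at 4 mm, 4.5 N at 6 mm. Looks do not tell which is which.
- objective_2: One of three identical-looking microscope objectives, about 280 g, 75 mm long, hanging nose-down; z up to the thread. Origin on its axis at the underside of the black collar, which rests on a rack. Heights from the origin: collar 40 mm dia. to +6 mm, metal barrel 32 mm dia. to +42 (grip here, clear of the collar), thread to +47; below, steel sleeve 24 mm dia. to -10, then sprung nose 19 tapering to 13 mm dia., flat tip at -28.
- objective_2_nose (a joint): How far this objective's sprung nose has slid up into its sleeve, m: 0 fully out, 0.007 at its stop. A sound nose stays put until about 6 N, then needs 9 N at 2 mm, 12 N at 4 mm, 15 N at 6 mm in; a tired one yields from 1.5 N and needs only 2.5 N at 2 mm, 3.5 N at 4 mm, 4.5 N at 6 mm. Looks do not tell which is which.
- objective_3: One of three identical-looking microscope objectives, about 280 g, 75 mm long, hanging nose-down; z up to the thread. Origin on its axis at the underside of the black collar, which rests on a rack. Heights from the origin: collar 40 mm dia. to +6 mm, metal barrel 32 mm dia. to +42 (grip here, clear of the collar), thread to +47; below, steel sleeve 24 mm dia. to -10, then sprung nose 19 tapering to 13 mm dia., flat tip at -28.
- objective_3_nose (a joint): How far this objective's sprung nose has slid up into its sleeve, m: 0 fully out, 0.007 at its stop. A sound nose stays put until about 6 N, then needs 9 N at 2 mm, 12 N at 4 mm, 15 N at 6 mm in; a tired one yields from 1.5 N and needs only 2.5 N at 2 mm, 3.5 N at 4 mm, 4.5 N at 6 mm. Looks do not tell which is which.
- flask: Clear culture flask lying flat, about 147 x 84 x 34 mm, white cap. Origin under the middle. Leave alone.
- tissue_box: Flat cardboard box of lens tissue, 75 x 110 x 30 mm. Origin at the centre of its underside. Leave alone.
- cleaner_bottle: Small amber bottle, 38 mm diameter, 85 mm high. Origin at the centre of its underside. Leave alone.
- objective_case: Clear empty objective case with black lid, 48 mm diameter, 75 mm high. Origin at the centre of its underside. Leave alone.

How it is judged:
By the outcome, as a careful person would: the job done as asked, in the order asked, and still so for the second after the job is handed in, with the robot touching nothing.
It also fails if it takes over 72 s, if anything falls off the work surface, if the arm or the gripper's body presses on something with over 40 N, if the wrist force passes 120 N, or if a joint passes its speed limit or range.

ROBOT

A 6-joint arm with a two-finger parallel gripper is mounted at the origin on the work surface. World frame = base frame: x ahead of the robot, y to its left, z up, the work surface at z = 0. Lengths are in m, angles in rad, forces in N, time in s.
With the tool pointing down it reaches from about 0.3 to 0.825 m from the base axis. Payload 5.4 kg.
Tool frame: the origin (TCP) lies at the very end of the fingers, on their centre line; the grasp point (between the pads) lies 19 mm behind it; z points along the fingers, y is the line along which they close (so a half turn about z gives the same grasp; the last joint's range is limited). The gripper opens to 92 mm and grips with 3 to 60 N. Pads are 20 mm wide; open, the fingers measure 128 mm over their backs; the gripper's body (75 mm by 189 mm) begins 69 mm behind the grasp point.
Start: joints at [1.063, 0.158, 1.597, -0, 1.386, -0.21], TCP at [0.169, 0.55, 0.215] pointing down, gripper open.
Joint ranges: [-2.91, 2.91], [-0.94, 2.29], [0.18, 2.7], [-1.29, 4.43], [0.17, 2.64], [-3, 3]. Speed limits (rad/s): [2.57, 2.57, 3.14, 3.14, 3.14, 3.14].

INTERFACE

Orientations are given as a rotation vector (axis times angle).
In Python, from workcell import bot gives the robot as it stands. Calls block until the motion is done:
- bot.goto(position, orientation): joint-space move of the TCP to a pose.
- bot.line_to(position, rot=None, max_speed=0.15): straight line of the TCP; rot=None keeps the orientation; max_speed is the mean speed in m/s.
- bot.set_joints(angles): joint-space move.
- bot.set_gripper(opening, newtons=None): opening from 0.0 (shut) to 1.0 (fully open); newtons is the grip in N (None keeps the last); returns when the fingers have stopped.
- bot.hold(seconds).
- bot.inverse_kinematics(position, orientation): joint angles nearest the present ones, or None.
- bot.read_camera(name): name is "side" or "top" or "wrist"; returns a dict with "pixels" (420x560x3 uint8, blue, green, red), "fx", "fy", "cx", "cy" (pixels), "R" (3x3) and "t" (3): a world point X has camera coordinates R X + t. Camera axes: x right, y down, z forward; pixel columns grow to the right and rows downward; lengths in m; the calibration is good to about 2 mm. A picture is of the moment at which its call begins. There is no depth.
A pose or a line that the arm cannot do raises bot.MotionError and nothing moves.
- bot.job_done(): hands the job in; it is judged then, once.
Readings, each from a call of its own:
- bot.current_clock(): time.
- bot.current_joints(): joint angles.
- bot.current_joint_vel(): joint speeds.
- bot.current_effort(): joint torques, N m.
- bot.current_ee_pos(): TCP position.
- bot.current_tool_rot(): TCP orientation.
- bot.current_contact_force(): force on the tool from outside, world axes, zero at the start.
- bot.current_ft_torque(): the same for the moment, N m.
- bot.current_opening(): opening from 0.0 (shut) to 1.0 (fully open).
- bot.current_grip_force(): force on a finger pad.
Only numpy, scipy, OpenCV 4.12 (cv2) and the standard library are available. Lean on these libraries where they do the work, as an engineer would, in place of code of your own. Each camera call takes 0.05 s, during which the arm holds its last target. There are 200 camera calls.

## Working session

There is one attempt and no reset: what is moved stays moved. The work goes in short steps, each a Python script; the robot and the scene stay as the last script left them, time stands still between calls to the robot, and variables do not carry over. Pictures are saved under pics/ and viewed, at most 10 in all, crops included, and the job is handed in when it is done.

```bash
mkdir -p pics
python3 - <<'E'
from workcell import bot
import cv2,numpy as np
for n in("top","side"):
    c=bot.read_camera(n);cv2.imwrite(f"pics/{n}0.png",c["pixels"]);print(n,c["fx"],c["fy"],c["cx"],c["cy"],np.round(c["R"],4).tolist(),np.round(c["t"],4).tolist())
print(bot.current_ee_pos(),bot.current_tool_rot(),bot.current_clock(),bot.current_contact_force())
E
```

```text
top 445.0488501388908 445.0488501388908 288.8387979743168 206.9363618362139 [[0.0672, -0.9977, 0.0045], [-0.9695, -0.0664, -0.2358], [0.2355, 0.0115, -0.9718]] [-0.0763, 0.5813, 0.9541]
side 403.7279495029361 403.7279495029361 277.19382188259243 210.70924128287683 [[0.966, -0.2584, 0.0082], [-0.1724, -0.6673, -0.7246], [0.1927, 0.6985, -0.6891]] [-0.5867, 0.1167, 0.9802]
[0.16846808 0.54918556 0.21372953] [-4.65950024e-01 -3.10627403e+00  2.44145874e-03] 0.1 [-0.28051937  0.12531703  0.31117699]
```

View pics/top0.png

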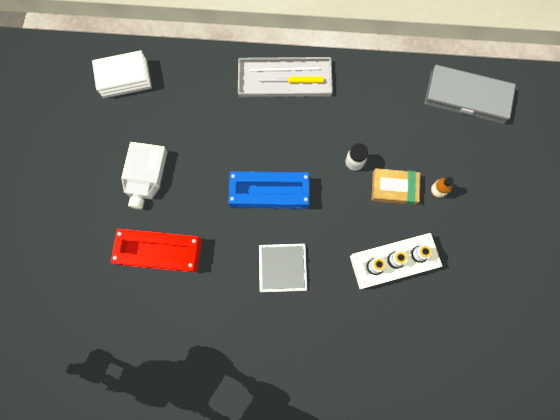

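View pics/side0.png

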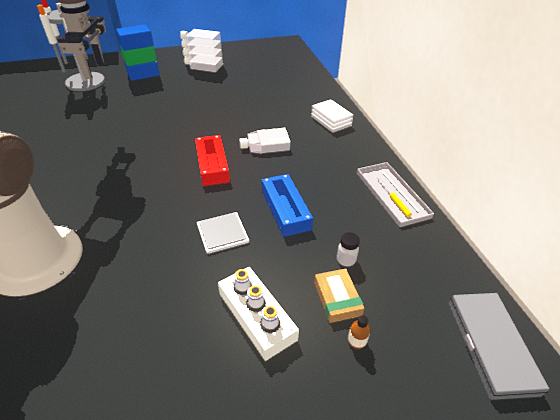

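The top view shows the white rack at about (396,261) with objectives at (377,265), (400,259) and (424,252). The blue rack is at (269,190), the red at (156,250) and the plate at (283,268). The side view agrees. I'll enlarge these areas.

Run:
```python
import cv2,numpy as np
p=cv2.imread("pics/top0.png")
def c(x,y):
    i=cv2.resize(p[y:y+72,x:x+100],None,fx=4,fy=4,interpolation=cv2.INTER_CUBIC)
    for k in range(0,100,10):
        cv2.line(i,(k*4,0),(k*4,6 if (x+k)%50 else 14),(0,255,255),1); 
    for k in range(0,72,10): cv2.line(i,(0,k*4),(6,k*4),(0,255,255),1)
    return i
cv2.imwrite("pics/m0.png",np.vstack([np.hstack([c(345,226),c(220,155)]),np.hstack([c(105,215),c(235,232)])]))
```

```text
(no output)
```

View pics/m0.png

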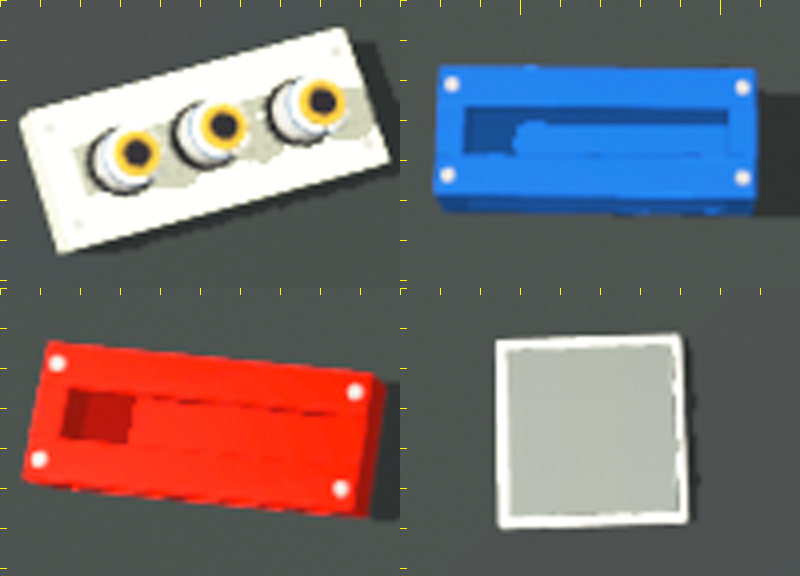

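The crops show the rack screws, the thread tops and the plate corners clearly. I'll back-project them at their known heights.

```bash
cat > h.py <<'E'
import numpy as np
from workcell import bot
def world(c,uv,z):
    R,t=np.array(c["R"]),np.array(c["t"]); o=-R.T@t
    d=R.T@np.array([(uv[0]-c["cx"])/c["fx"],(uv[1]-c["cy"])/c["fy"],1]); return o+d*(z-o[2])/d[2]
E
python3 - <<'E'
from h import *
c=bot.read_camera("top")
S={"white":((345,226),(0,0),.045,[(50,127),(335,50),(78,223),(370,145)]),
"obj":((345,226),(0,0),.092,[(137,153),(224,127),(323,102)]),
"blue":((220,155),(400,0),.045,[(451,84),(742,87),(447,175),(742,177)]),
"red":((105,215),(0,288),.045,[(57,363),(355,392),(39,459),(341,489)]),
"plate":((235,232),(400,288),.014,[(497,341),(682,336),(498,528),(688,522)])}
for n,(o,m,z,P) in S.items():
    W=np.array([world(c,((p[0]-m[0])/4+o[0],(p[1]-m[1])/4+o[1]),z)[:2] for p in P])
    print(n,W.round(4).tolist(),"mean",W.mean(0).round(4))
    if len(W)==4:
        d=W[0]-W[1]+W[2]-W[3];e=W[0]-W[2];print("  yaw",np.degrees(np.arctan2(-d[0],d[1])).round(1),"len",np.linalg.norm(d)/2,"wid",np.linalg.norm(W[0]-W[2]))
E
```

```text
white [[0.4821, -0.2018], [0.538, -0.3655], [0.4287, -0.2193], [0.4842, -0.3851]] mean [ 0.4832 -0.2929]
  yaw 18.7 len 0.17395717696399465 wid 0.05620912831306179
obj [[0.4647, -0.2425], [0.4822, -0.2898], [0.4997, -0.3441]] mean [ 0.4822 -0.2921]
blue [[0.658, 0.1028], [0.6681, -0.0713], [0.6017, 0.0997], [0.6125, -0.0745]] mean [0.6351 0.0142]
  yaw 3.4 len 0.17446317720860305 wid 0.05635767047440086
red [[0.5003, 0.3517], [0.4952, 0.1775], [0.4444, 0.3532], [0.439, 0.1789]] mean [0.4697 0.2653]
  yaw -1.7 len 0.1743722055515765 wid 0.05599052671535406
plate [[0.5002, 0.0278], [0.5107, -0.0818], [0.3913, 0.0182], [0.4021, -0.0916]] mean [ 0.4511 -0.0318]
  yaw 5.6 len 0.11022485929797017 wid 0.10938283844215028
```

Sizes check out: screw spacing is consistent at 174 x 56 mm, and the plate comes out at 110 mm. I'm moving above the first objective for a close look.

```bash
cat >> h.py <<'E'
from scipy.spatial.transform import Rotation
def down(deg):  # tool z down, tool y at heading deg
    a=np.radians(deg); y=np.array([np.cos(a),np.sin(a),0]); z=np.array([0,0,-1.])
    return Rotation.from_matrix(np.c_[np.cross(y,z),y,z]).as_rotvec()
YAW=dict(white=18.7,blue=3.4,red=-1.7)
OBJ=[(.4647,-.2425),(.4822,-.2898),(.4997,-.3441)]
E
python3 - <<'E'
from h import *
import cv2
bot.goto([*OBJ[1],.2],down(YAW["white"]))
print(bot.current_clock(),bot.current_ee_pos(),bot.current_joints(),bot.current_contact_force())
c=bot.read_camera("wrist");p=c["pixels"].copy()
cv2.imwrite("pics/w0.png",p)
R,t=np.array(c["R"]),np.array(c["t"])
for o in OBJ:
  for z in(.045,.092):
    q=R@np.array([*o,z])+t;print((c["cx"]+c["fx"]*q[0]/q[2]).round(1),(c["cy"]+c["fy"]*q[1]/q[2]).round(1))
E
```

```text
3.2833 [ 0.48254807 -0.28917265  0.20000714] [-7.54759068e-01  1.37511413e-01  1.64950421e+00  1.78296406e-04
  1.35460050e+00 -1.08228451e+00] [0.13149981 0.14170237 0.02431627]
279.0 143.0
278.8 147.0
280.4 195.7
280.5 207.9
279.5 250.7
279.4 270.5
```

View pics/w0.png

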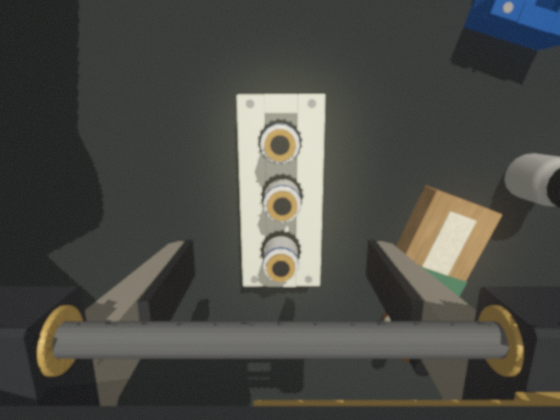

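Predicted and seen thread centres, (280,145), (282,205) and (280,268), agree within 1–3 px, about 2 mm. That is close enough, so I'm picking and testing the first one.

```bash
cat >> h.py <<'E'
PLATE=(.4511,-.0318); H=.010   # TCP height above objective origin
BASE=np.array([0,0,0.])
def fz():
    f=[]
    for _ in range(4): f.append(bot.current_contact_force()[2]); bot.hold(.01)
    return np.mean(f)
def pick(i):
    a=np.radians(YAW["white"]); x,y=np.array(OBJ[i])+.001*np.array([-np.sin(a),np.cos(a)])
    bot.set_gripper(.75)
    p=bot.current_ee_pos()
    if np.hypot(p[0]-x,p[1]-y)>.1: bot.goto([x,y,.15],down(YAW["white"]))
    else: bot.line_to([x,y,.15],down(YAW["white"]),.15)
    bot.line_to([x,y,.045+H],None,.12)
    f0=bot.current_contact_force(); bot.set_gripper(0.,30)
    print("grip",bot.current_grip_force(),"gap mm",92*bot.current_opening(),"dF",np.round(bot.current_contact_force()-f0,2),bot.current_ee_pos().round(4))
    bot.line_to([x,y,.06+H],None,.05); bot.line_to([x,y,.15],None,.15)
    print("lift dF",np.round(bot.current_contact_force()-f0,2),"gap",92*bot.current_opening(),bot.current_clock())
def test():
    x,y=PLATE; r=down(10)
    bot.line_to([x,y,.15],r,.25); bot.line_to([x,y,.058],None,.12); bot.hold(.2)
    f0=fz(); z=.058; zc=None; log=[]
    while z>.0455:
        z-=.0005; bot.line_to([x,y,z],None,.01); f=fz()-f0; zz=bot.current_ee_pos()[2]; log.append((round(zz*1e3,2),round(f,2)))
        if zc is None and f>.9: zc=zz+.0002
        if f>17 or (zc is not None and zc-zz>=.0033): break
    bot.hold(.2); f=fz()-f0; zz=bot.current_ee_pos()[2]
    print(log[-12:],"final F",f,"depth mm",None if zc is None else (zc-zz)*1e3,"gap",92*bot.current_opening(),"torque",np.round(bot.current_ft_torque(),2))
    bot.line_to([x,y,.060],None,.03); bot.line_to([x,y,.15],None,.15)
    print("after dF",fz()-f0,"t",bot.current_clock())
E
python3 - <<'E'
from h import *
pick(0); test()
E
```

```text
grip 30.00017523765564 gap mm 31.66144052189119 dF [ 0.74 -0.16  0.21] [ 0.4646 -0.2416  0.0552]
lift dF [ 0.26 -0.16 -3.38] gap 31.212429486346203 7.2
[(np.float64(53.97), np.float64(-0.19)), (np.float64(53.49), np.float64(-0.49)), (np.float64(52.98), np.float64(-0.18)), (np.float64(52.49), np.float64(0.22)), (np.float64(52.16), np.float64(1.66)), (np.float64(51.92), np.float64(6.69)), (np.float64(51.23), np.float64(7.48)), (np.float64(50.73), np.float64(8.07)), (np.float64(50.31), np.float64(8.93)), (np.float64(49.86), np.float64(9.55)), (np.float64(49.44), np.float64(10.15)), (np.float64(49.03), np.float64(10.97))] final F 10.737969552515938 depth mm 3.348692108679337 gap 31.195353765671555 torque [ 0.03  0.8  -0.01]
after dF -0.3066317736087547 t 16.275
```

Sound: 10.7 N at 3.3 mm in. It goes in the blue rack, lowered with force checks.

```bash
cat >> h.py <<'E'
C=dict(blue=(.6351,.0142),red=(.4697,.2653))
def place(rack,s):
    a=np.radians(YAW[rack]); x,y=np.array(C[rack])+s*np.array([-np.sin(a),np.cos(a)])
    bot.line_to([x,y,.15],down(YAW[rack]),.3); bot.line_to([x,y,.092],None,.12); bot.hold(.1)
    f0=bot.current_contact_force()
    for z in [.086,.080,.074,.068,.062,.058,.0568,.0560,.0555,.0550,.0545,.0540]:
        bot.line_to([x,y,z],None,.06 if z>.057 else .02); d=bot.current_contact_force()-f0
        if z>.0575 and np.linalg.norm(d)>4: print("JAM",z,d.round(2)); return False
        if d[2]>1.2: break
    print("down z",z,d.round(2))
    bot.set_gripper(.6); bot.line_to([x,y,.075],None,.08); bot.line_to([x,y,.15],None,.2)
    print("t",bot.current_clock()); return True
E
python3 - <<'E'
from h import *
import cv2
place("blue",-.04)
cv2.imwrite("pics/t1.png",cv2.resize(bot.read_camera("top")["pixels"][120:300,200:460],None,fx=3,fy=3))
E
```

```text
down z 0.0545 [-2.66  1.    6.63]
t 21.9917
```

View pics/t1.png

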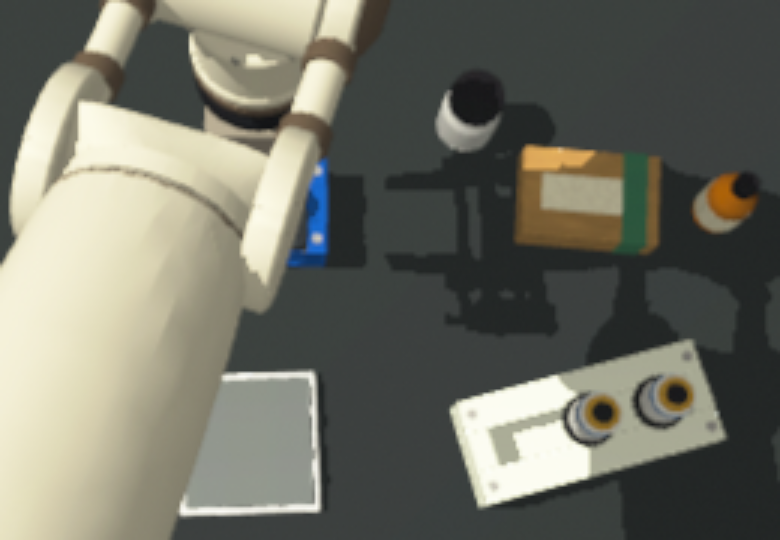

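The arm hides the spot, but the set-down height (54.5 mm against 55) was right. Going on with the second objective, with a picture while the arm is over at the white rack.

Run:
```python
from h import *
import cv2
pick(1)
cv2.imwrite("pics/t2.png",cv2.resize(bot.read_camera("top")["pixels"][120:300,200:460],None,fx=3,fy=3))
test()
```

```text
grip 30.00029593706131 gap mm 31.193293510449823 dF [-0.01  2.33  1.36] [ 0.4821 -0.2889  0.0552]
lift dF [-0.77  1.29 -3.19] gap 31.693865006852967 26.3333
[(np.float64(57.55), np.float64(0.54)), (np.float64(56.96), np.float64(1.12)), (np.float64(56.45), np.float64(0.7)), (np.float64(55.98), np.float64(0.75)), (np.float64(55.48), np.float64(0.78)), (np.float64(54.97), np.float64(0.83)), (np.float64(54.47), np.float64(1.11)), (np.float64(53.99), np.float64(0.77)), (np.float64(53.48), np.float64(0.94))] final F 0.6841016785100971 depth mm 3.650484485621809 gap 31.330487265053574 torque [-0.11  0.06 -0.05]
after dF 0.5715426925376303 t 32.65
```

View pics/t2.png

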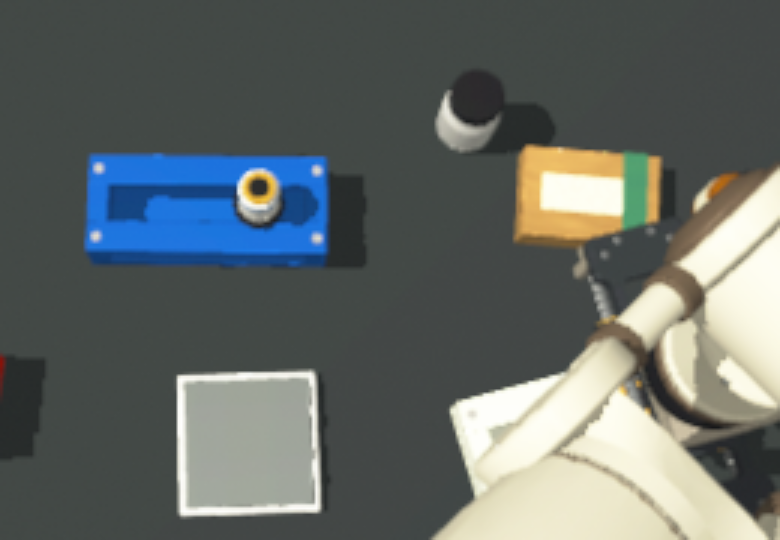

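The first objective hangs properly in the blue rack. The second never touched the plate, because baseline drift triggered a false contact. I'm redoing that test using the known contact height of 52.0 mm.

```bash
cat >> h.py <<'E'
def fz(n=8):
    f=[]
    for _ in range(n): f.append(bot.current_contact_force()[2]); bot.hold(.01)
    return np.mean(f)
def test():
    x,y=PLATE; r=down(10)
    bot.line_to([x,y,.15],r,.25); bot.line_to([x,y,.0545],None,.12); bot.hold(.3)
    f0=fz(); z=.0545; log=[]
    while z>.0465:
        z-=.0007; bot.line_to([x,y,z],None,.01); f=fz(4)-f0; zz=bot.current_ee_pos()[2]; log.append((float(round(zz*1e3,2)),float(round(f,2))))
        if f>14 or zz<.0488: break
    bot.hold(.15); print(log,"final F",fz()-f0,"z",bot.current_ee_pos()[2])
    bot.line_to([x,y,.060],None,.04); bot.line_to([x,y,.15],None,.15)
    print("t",bot.current_clock())
E
python3 - <<'E'
from h import *
test()
E
```

```text
[(53.76, -0.23), (53.04, 0.0), (52.36, -0.0), (51.87, 1.86), (51.09, 2.27), (50.37, 2.61), (49.67, 3.11), (48.98, 3.52), (48.28, 3.71)] final F 3.653042728171287 z 0.048262371850519487
t 38.175
```

Tired: 3.65 N at about 3.8 mm in. It goes in the red rack, then I pick and test the third.

Run:
```python
from h import *
import cv2
if place("red",-.03):
    pick(2)
    cv2.imwrite("pics/t3.png",cv2.resize(bot.read_camera("top")["pixels"][130:300,90:330],None,fx=3,fy=3))
    test()
```

```text
down z 0.055 [0.29 0.04 1.7 ]
t 43.9
grip 30.00014841556549 gap mm 31.49805775345435 dF [0.84 0.87 1.22] [ 0.4996 -0.3432  0.0552]
lift dF [ 0.27  1.14 -2.7 ] gap 30.979425512822417 49.1083
[(53.74, -0.0), (53.04, 0.4), (52.38, 0.05), (52.13, 5.9), (51.29, 7.54), (50.59, 8.25), (50.01, 9.75), (49.38, 10.82), (48.79, 11.28)] final F 11.1626036386458 z 0.04879907991326895
t 55.8333
```

View pics/t3.png

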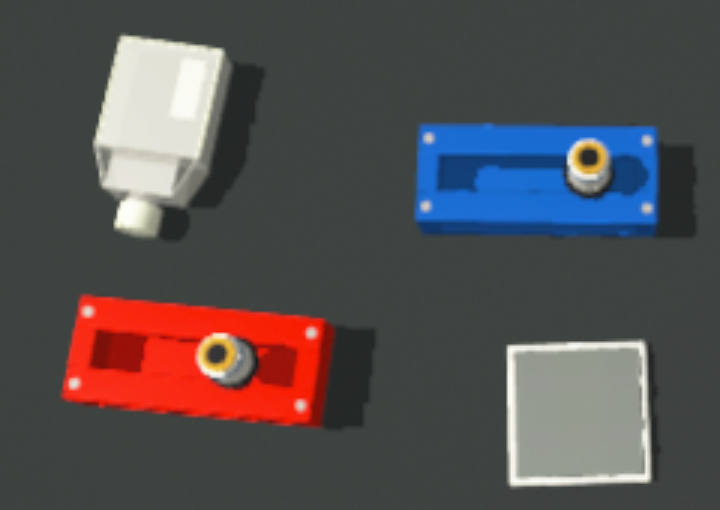

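Both placed objectives hang well: red at (218,355), blue at (590,160). The third is sound at 11.2 N, so it goes to the blue rack.

Run:
```python
from h import *
import cv2
if place("blue",.035):
    cv2.imwrite("pics/w4.png",bot.read_camera("wrist")["pixels"])
```

```text
down z 0.055 [-1.58 -0.24  1.27]
t 61.3333
```

View pics/w4.png

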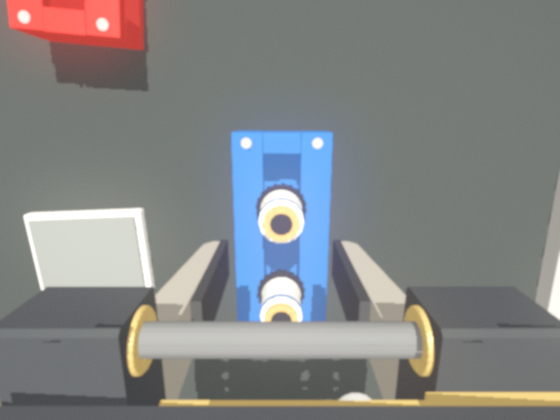

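Both sound objectives hang upright in the blue slot, at (282,220) and (281,310), and the gripper is clear above them.

```bash
python3 -c "
from workcell import bot
print(bot.job_done(),bot.current_clock())"
```

```text
the job is handed in; nothing more can be done
the job is handed in; nothing more can be done
```

The job is handed in at about 61 s: each objective was tested and hung before taking the next, with the two sound ones (10.7 N and 11.2 N) in the blue rack and the tired one (3.7 N) in the red rack.

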